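Set the alternator test bench and hold its idler arm back for the belt

TASK

Set the alternator test bench for the next belt: swing the carriage's clamp lever to its free end, slide the carriage along until its pointer stands opposite the index clip on the bed's front edge, and swing the lever fully back to lock it there. Then wind the spring-loaded idler arm over towards the alternator as far as its stop, and finish while still holding it on the stop, so that a colleague can slip the belt on. Leave the loose filters and the wrench standing and lying where they are.

Things in the scene. Friction and masses are not known exactly. Their poses are not given: they have to be found in the camera images.
- bed: Fixed T-slot bed of the test bench: slab 270 deep (x -160 to 110 mm in its frame), 540 long (y -270 to 270), 40 mm high. Origin on the table; x from the robot's side to the back, y along the bed from motor end to free end, z up. It stands turned a little; all below turns with it. At y -425 to -295, x -70 to 70 stands a control box 130 mm high.
- carriage (a joint): Travel in m of the alternator carriage along the bed's +y, 0 (next to the motor) to 0.15. Plate 250 x 150 x 16 mm (top 56 mm above the table) with an alternator of 132 mm diameter strapped on its middle, axis along the bed's x, 135 mm above the table, pulley face at the bed's x = -65 mm. About 6 kg, 12 N of sliding friction; stays where left. Lever locked: held fast.
- pointer_tip (a point): Tip of the steel pointer on the carriage's front edge (16 mm wide, 5 mm thick, pointed, reaching 12 mm out over the bed's front edge), 50 mm towards +y from the carriage's middle, 44 mm above the table. It moves with the carriage.
- index_mark (a point): Inner end of the upright fin (6 mm wide, 16 mm long, top 46 mm above the table) of the index clip, a steel clip standing 30 mm out from the bed's front edge, just before the pointer's path; fixed, axes as the bed's. The pointer is at the mark when both have the same place along the bed's y.
- clamp_lever (a joint): Angle in rad of the carriage's cranked clamp lever on its upright stud: 0 = locked, pointing out to the robot's side (bed's -x); 1.57 = free, pointing along the bed's -y (to the motor). Opens anticlockwise seen from above, stays where left, stops at both ends. Takes 4 to 8 N at the handle; the clamp bites below about 0.25 rad.
- clamp_grip (a point): Grip point on the clamp lever's upright black round handle (22 mm diameter, 72 to 131 mm above the table), on its axis, 113 mm above the table, 65 mm from the stud's axis. The lever bar is 67 to 77 mm above the table. The handle is fixed on the lever: turn the hand with it or hold it loosely. With the lever free, moving the handle along the bed slides the carriage too.
- clamp_pivot (a point): Point on the axis of the clamp lever's stud at the height of the grip point. It lies on the carriage, 130 mm in front of the bed's origin and 80 mm towards -y from the pointer.
- idler_arm (a joint): Angle in rad of the spring-loaded idler arm about its pivot axis (along the bed's x): 0 = at rest, leaning 35 degrees away from the alternator; 0.873 = wound over to the bed's +y, 15 degrees past upright, on its stop. The spring pushes back with 6 N at the handle at rest, 15 N at the stop. Steel arm 30 mm wide with a 56 mm pulley 85 mm from the pivot.
- idler: The idler arm itself; origin on its pivot axis, 165 mm above the table, at the bed's x = -66, y = -140 mm, x axis along the bed's x. Behind it stands the motor's flange plate (130 mm wide, up to 225 mm above the table, front face at the bed's x = -32 mm), below it the drive pulley (front at x = -65 mm).
- idler_grip (a point): Grip point on the axis of the black round handle at the idler arm's end: 21 mm diameter, 67 mm long, parallel to the pivot axis, sticking out to the robot's side (bed's -x), 150 mm from the pivot axis. The point is 30 mm from the handle's free end; 288 mm above the table at rest, 310 mm at the stop. It moves with the arm.
- filter_short: Loose black spin-on oil filter, 76 mm diameter, 75 mm high, standing; origin in its underside. A bystander.
- filter_tall: Loose black spin-on oil filter, 72 mm diameter, 100 mm high, standing; origin in its underside. A bystander.
- element: Loose pleated filter element, 60 mm diameter, 90 mm high, standing; origin in its underside. A bystander.
- wrench: Loose steel wrench, 180 mm long, lying in front of the bench; origin under its middle. A bystander.

How it is judged:
By the outcome, as a careful person would: the job done as asked, in the order asked, and still so for the second after the job is handed in, while the arm keeps its last pose, push and grip.
It also fails if it takes over 64 s, if anything falls off the work surface, if the arm or the gripper's body presses on something with over 40 N, if the wrist force passes 120 N, or if a joint passes its speed limit or range.

ROBOT

A 6-joint arm with a two-finger parallel gripper is mounted at the origin on the work surface. World frame = base frame: x ahead of the robot, y to its left, z up, the work surface at z = 0. Lengths are in m, angles in rad, forces in N, time in s.
With the tool pointing down it reaches from about 0.2 to 0.875 m from the base axis. Payload 3.4 kg.
Tool frame: the origin (TCP) lies at the very end of the fingers, on their centre line; the grasp point (between the pads) lies 19 mm behind it; y points along the fingers, z is the direction in which the jaws open and shut, and the axes are right-handed (so a half turn about y gives the same grasp; the last joint's range is limited). The gripper opens to 94 mm and grips with 3 to 60 N. Pads are 16 mm wide; open, the fingers measure 119 mm over their backs; the gripper's body (75 mm by 177 mm) begins 78 mm behind the grasp point.
Start: joints at [0.992, 0.276, 1.505, -0, 1.361, -0.121], TCP at [0.254, 0.516, 0.205] pointing down, gripper open.
Joint ranges: [-2.89, 2.89], [-0.75, 2.08], [0.22, 2.7], [-1.18, 4.32], [0.11, 2.71], [-2.7, 2.7]. Speed limits (rad/s): [2.57, 2.57, 3.14, 3.14, 3.14, 3.14].

INTERFACE

Orientations are given as a unit quaternion [x, y, z, w].
In Python, from station import readout, vision, ctrl gives the robot as it stands.
- The arm moves only by the tool carry_out, never from a script. Its argument "deltas" is one flat list of numbers, 4 for each row, row after row: the shift along the world's x, y, z in mm, then the turn about the world's z in rad. A call has 1 to 20 rows; each row is the pose to reach, as a shift and turn from the pose commanded when the call began; what a row does not reach only later rows make up. A row lasts 1/12 s, in which the tool goes at most 41.7 mm and 7.16 degrees, less where a joint would pass 70% of its speed; a pose out of reach is approached as far as the arm can. A call with a gripper value outside its range is refused whole. "claw" is the finger opening in mm, from 0 to 94, set as the call begins (left out, the last holds). The fingers move at their own pace and stop on an object; "newtons" is the grip in N (left out, the last holds). Time passes only in rows, so rows that repeat a pose let the fingers close. It gives the time, the measured TCP pose, the force and the opening at its end, in the units of the state.
- readout.get_state(): the state, without advancing time (a new reading comes with each control period).
- vision.grab_frame(name): name is "side" or "top"; returns (picture, depth): 400x640x3 uint8, red, green, blue; 400x640 float32, m along the optical axis (not along the pixel's ray), 0 where there is no reading.
- vision.camera_model(name): a dict with "K" (3x3 intrinsics, pixels), "T" (4x4, takes a point from camera to world coordinates). Camera axes: x right, y down, z forward; pixel columns grow to the right and rows downward; lengths in m; the calibration is good to about 2 mm. A picture is of the moment at which its call begins. camera_model takes no time and is no camera call.
- ctrl.job_done(): hands the job in, once; it reports no verdict.
The state is a dict: "time": time; "joints": joint angles; "dq": joint speeds; "joint_torque": joint torques, N m; "position": TCP position; "orientation": TCP orientation; "ft_force": force on the tool from outside, world axes, zero at the start; "ft_torque": the same for the moment, N m; "grip_width": finger opening in m.
Only numpy, scipy, OpenCV 4.12 (cv2) and the standard library are available. Lean on these libraries where they do the work, as an engineer would, in place of code of your own. Each camera call takes 0.05 s, during which the arm holds its last target.

## Working session

There is one attempt and no reset: what is moved stays moved. The work goes in short steps, Python scripts to look and compute and a tool call to move; the robot and the scene stay as the last step left them, time stands still between calls to the robot, and variables do not carry over. Pictures are saved under pics/ and viewed, and the job is handed in when it is done.

Besides the shell and the picture viewer there is one more tool, called after "Request:" in YAML: its name, and indented under it one key for each argument. carry_out: Moves the arm, as the interface text tells. Its arguments: {"type":"object","properties":{"deltas":{"type":"array","items":{"type":"number"}},"claw":{"type":"number"},"newtons":{"type":"number"}},"required":["deltas"]}

```bash
ls; mkdir -p pics
python3 - <<'E'
from station import readout, vision, ctrl
import cv2, numpy as np
s=readout.get_state(); print({k:np.round(v,3).tolist() for k,v in s.items()})
for n in ("side","top"):
    p,d=vision.grab_frame(n); m=vision.camera_model(n)
    np.savez(f"pics/{n}0.npz",p=p,d=d,K=m["K"],T=m["T"])
    cv2.imwrite(f"pics/{n}0.png",cv2.cvtColor(p,cv2.COLOR_RGB2BGR)); print(n,np.round(m["K"],1).tolist(),np.round(m["T"],3).tolist())
E
```

```text
pics
{'time': 0.0, 'joints': [0.992, 0.277, 1.506, -0.0, 1.361, -0.121], 'dq': [-0.001, 0.002, 0.0, 0.0, 0.001, 0.001], 'joint_torque': [0.001, -40.458, -23.723, 0.07, 0.034, -0.0], 'position': [0.254, 0.515, 0.205], 'orientation': [0.689, -0.161, 0.16, -0.688], 'ft_force': [-0.035, -0.465, 0.227], 'ft_torque': [0.041, 0.037, 0.028], 'grip_width': 0.094}
side [[506.8, 0.0, 308.6], [0.0, 506.8, 199.1], [0.0, 0.0, 1.0]] [[-0.988, -0.1, 0.118, 0.395], [-0.154, 0.631, -0.76, 0.996], [0.002, -0.769, -0.639, 1.015], [0.0, 0.0, 0.0, 1.0]]
top [[467.6, 0.0, 319.6], [0.0, 467.6, 203.3], [0.0, 0.0, 1.0]] [[-0.003, -0.992, 0.124, 0.381], [-1.0, 0.003, 0.002, 0.004], [-0.002, -0.124, -0.992, 1.498], [0.0, 0.0, 0.0, 1.0]]
```

```bash
ls pics
```

```text
side0.npz
side0.png
top0.npz
top0.png
```

View pics/side0.png

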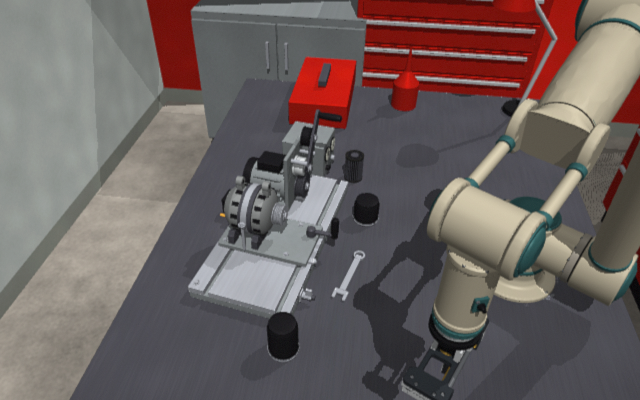

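View pics/top0.png

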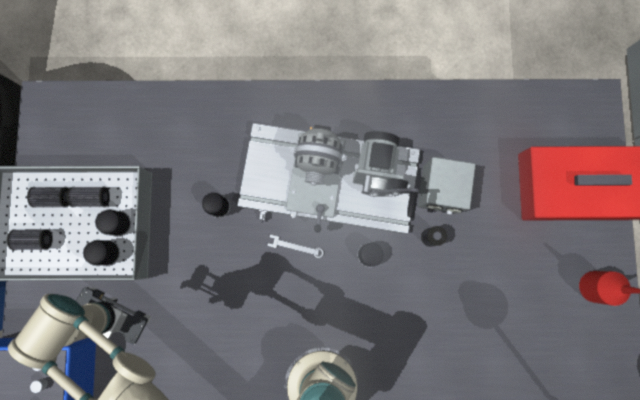

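Run:
```python
import cv2
a=cv2.imread("pics/top0.png")[110:260,190:490]; cv2.imwrite("pics/topc.png",cv2.resize(a,None,fx=2.66,fy=2.66,interpolation=cv2.INTER_CUBIC))
a=cv2.imread("pics/side0.png")[100:350,180:400]; cv2.imwrite("pics/sidec.png",cv2.resize(a,None,fx=2.4,fy=2.4,interpolation=cv2.INTER_CUBIC))
a=cv2.imread("pics/side0.png")[200:310,270:370]; cv2.imwrite("pics/sidec2.png",cv2.resize(a,None,fx=5,fy=5,interpolation=cv2.INTER_CUBIC))
```

```text
(no output)
```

View pics/topc.png

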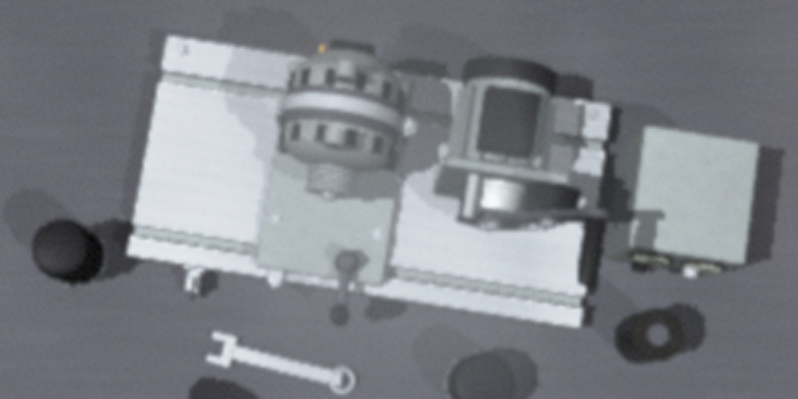

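View pics/sidec.png

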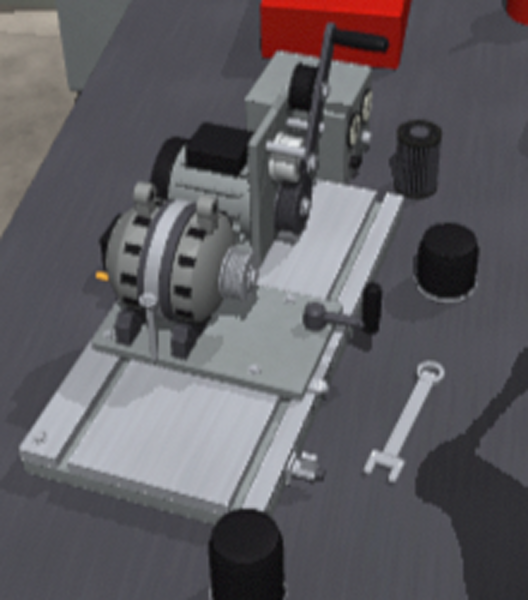

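View pics/sidec2.png

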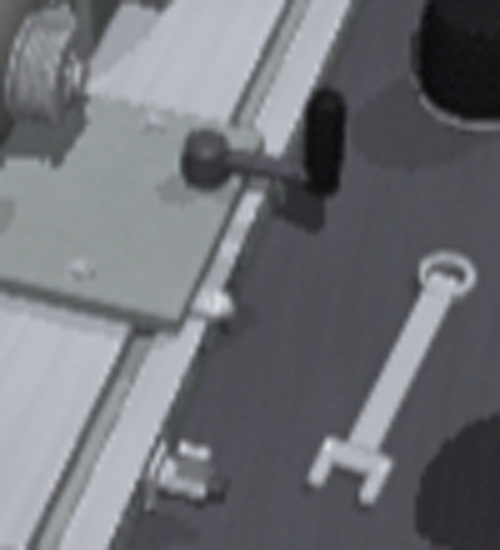

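```bash
cat > h.py <<'E'
import numpy as np, cv2
def load(f):
    z=np.load(f); return z['p'],z['d'],z['K'],z['T']
def cloud(d,K,T):
    v,u=np.mgrid[:400,:640]; X=np.stack([(u-K[0,2])/K[0,0]*d,(v-K[1,2])/K[1,1]*d,d],-1)
    W=X@T[:3,:3].T+T[:3,3]; W[d==0]=np.nan; return W
def proj(P,K,T):
    P=np.atleast_2d(P); c=(P-T[:3,3])@T[:3,:3]; q=c@K.T; return q[:,:2]/q[:,2:]
def ray(uv,z,K,T):
    r=T[:3,:3]@np.linalg.inv(K)@np.array([uv[0],uv[1],1.]); return T[:3,3]+r*(z-T[2,3])/r[2]
def grab(n,name):
    from station import vision
    p,d=vision.grab_frame(n); m=vision.camera_model(n); np.savez(f"pics/{name}.npz",p=p,d=d,K=m["K"],T=m["T"])
    return p,d,np.array(m["K"]),np.array(m["T"])
def crop(p,box,s,f):
    u0,v0,u1,v1=box; cv2.imwrite(f,cv2.resize(cv2.cvtColor(p[v0:v1,u0:u1],cv2.COLOR_RGB2BGR),None,fx=s,fy=s,interpolation=cv2.INTER_CUBIC))
E
python3 - <<'E'
from h import *
for n in ("top","side"):
    p,d,K,T=load(f"pics/{n}0.npz"); W=cloud(d,K,T)
    m=(W[...,2]>.033)&(W[...,2]<.047)&(W[...,0]>.3)&(W[...,0]<.8)&(W[...,1]>-.35)&(W[...,1]<.35)
    m=m.astype(np.uint8); k,l,st,_=cv2.connectedComponentsWithStats(m)
    pts=np.concatenate([W[l==i][:,:2] for i in range(1,k) if st[i,4]>150])
    print(n,np.median(W[m>0][:,2]),cv2.minAreaRect((pts*1000).astype(np.float32)), [st[i].tolist() for i in range(1,k) if st[i,4]>60])
    t=(abs(W[...,2])<.02); print('table',np.nanmedian(W[t][:,2]))
E
```

```text
top 0.04059949455514267 ((643.6729125976562, -23.4915771484375), (540.933349609375, 275.8746643066406), 80.85784912109375) [[251, 130, 54, 14, 467], [338, 137, 26, 17, 229], [240, 141, 55, 61, 2483], [397, 146, 23, 17, 266], [335, 156, 75, 66, 2029], [396, 164, 21, 25, 297], [238, 199, 56, 18, 384], [293, 212, 24, 7, 86], [321, 214, 88, 20, 588]]
table 0.0005849466068755804
side 0.03940587016525021 ((641.7374267578125, -20.734832763671875), (543.4134521484375, 283.2559509277344), 82.1399917602539) [[312, 163, 19, 11, 63], [345, 167, 18, 9, 61], [287, 175, 50, 50, 1323], [321, 181, 27, 51, 411], [354, 206, 25, 13, 88], [195, 231, 130, 82, 4821]]
table -0.0002485087301403732
```

```bash
cat >> h.py <<'E'
def B2W(P,b):
    P=np.atleast_2d(np.asarray(P,float)); c,s=np.cos(b[2]),np.sin(b[2])
    return np.c_[b[0]+c*P[:,0]-s*P[:,1], b[1]+s*P[:,0]+c*P[:,1], P[:,2]]
E
python3 - <<'E'
from h import *
from scipy.optimize import minimize
def seg(a,b,n=60): return np.linspace(a,b,n)
z=.04
E=np.concatenate([seg([-.16,-.27,z],[-.16,.27,z],90),seg([-.16,.27,z],[.11,.27,z]),seg([.11,.15,z],[.11,.27,z],20)])
out={}
dts={}
for n in ("top","side"):
    p,d,K,T=load(f"pics/{n}0.npz"); g=cv2.cvtColor(p,cv2.COLOR_RGB2GRAY)
    e=cv2.Canny(cv2.resize(g,None,fx=4,fy=4,interpolation=cv2.INTER_CUBIC),60,160); dts[n]=(cv2.distanceTransform(255-e,cv2.DIST_L2,5)/4,K,T)
def cost(b,ns):
    c=0
    for n in ns:
        D,K,T=dts[n]; q=proj(B2W(E,b),K,T).astype(np.float32)*4+1.5
        v=cv2.remap(D.astype(np.float32),q[:,0:1],q[:,1:2],cv2.INTER_LINEAR); c+=np.minimum(v,3).mean()
    return c
for ns in (("top",),("side",),("top","side")):
    best=None
    for yaw in np.radians([-10,-9.3,-8.6,-8,-7.3]):
        for dx in (-4,0,4):
          for dy in (-4,0,4):
            # rect centre = bed (-.025,0)
            b0=B2W([[-.025,0,0]],[0,0,yaw])[0]; b=np.array([.6427-b0[0]+dx/1e3,-.022-b0[1]+dy/1e3,yaw])
            r=minimize(cost,b,args=(ns,),method='Nelder-Mead',options=dict(initial_simplex=b+np.array([[0,0,0],[.004,0,0],[0,.004,0],[0,0,.01]])))
            if best is None or r.fun<best.fun: best=r
    print(ns,best.x,np.degrees(best.x[2]),best.fun)
b=best.x; np.save("bed.npy",b)
for n in ("top","side"):
    p,d,K,T=load(f"pics/{n}0.npz"); p=p.copy(); S=3
    box=(220,110,480,260) if n=="top" else (180,160,370,320)
    im=cv2.resize(p[box[1]:box[3],box[0]:box[2]],None,fx=S,fy=S,interpolation=cv2.INTER_CUBIC)
    for q in proj(B2W(E,b),K,T): cv2.circle(im,(int((q[0]-box[0]+.5)*S),int((q[1]-box[1]+.5)*S)),0,(255,0,0),-1)
    cv2.imwrite(f"pics/ov_{n}.png",im[...,::-1])
E
```

```text
('top',) [ 0.6712236  -0.0274655  -0.16492977] -9.449779728157832 1.5679996013641357
('side',) [ 0.66831601 -0.02773284 -0.16459506] -9.430602022366017 0.8889601826667786
('top', 'side') [ 0.66841608 -0.02728718 -0.16508725] -9.458802799497208 2.543144941329956
```

View pics/ov_top.png

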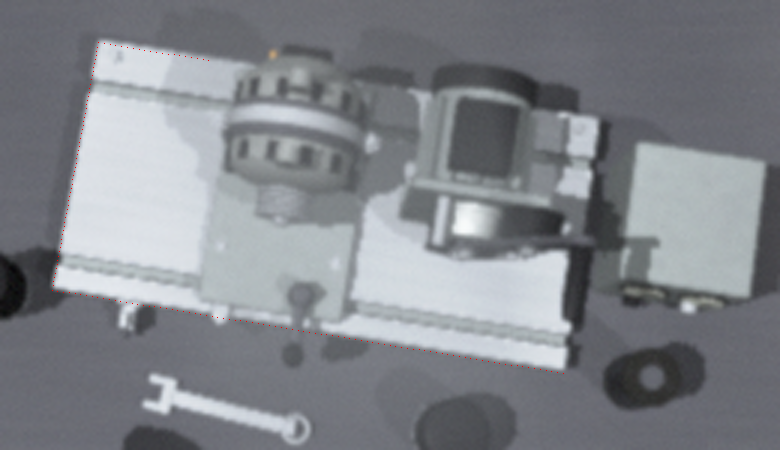

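View pics/ov_side.png

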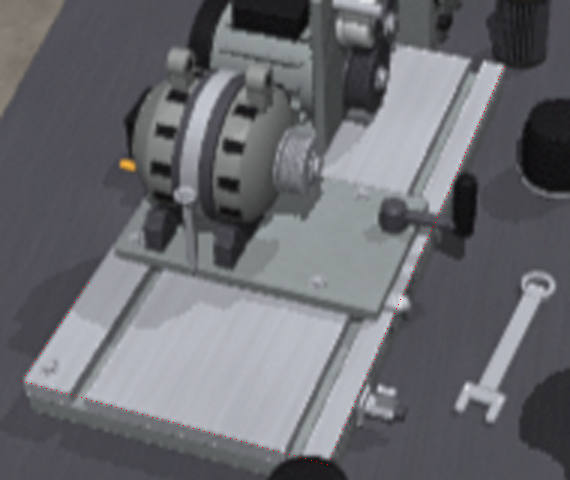

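Run:
```python
from h import *
b=np.array([.6695,-.0275,-.165])
for n,box in (("side",(300,240,360,305)),("top",(250,200,310,235))):
    p,d,K,T=load(f"pics/{n}0.npz"); S=12 if n=="top" else 9
    im=cv2.resize(p[box[1]:box[3],box[0]:box[2]],None,fx=S,fy=S,interpolation=cv2.INTER_CUBIC)
    for y in np.arange(.08,.26,.01):
        for x,z,c in ((-.172,.044,(255,0,0)),(-.178,.046,(0,200,0))):
            q=proj(B2W([[x,y,z]],b),K,T)[0]; c2=(int((q[0]-box[0]+.5)*S),int((q[1]-box[1]+.5)*S))
            cv2.circle(im,c2,1,c,-1)
            if x==-.172: cv2.putText(im,str(int(round(y*1000))),(c2[0]+8 if n=="side" else c2[0]-10,c2[1]+(0 if n=="side" else 60)),0,.35,(255,255,0))
    cv2.imwrite(f"pics/ptr_{n}.png",im[...,::-1]); print(im.shape)
```

```text
(585, 540, 3)
(420, 720, 3)
```

View pics/ptr_side.png

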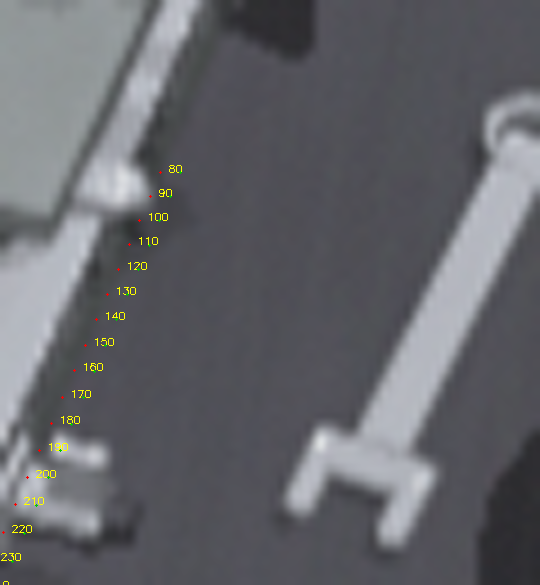

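View pics/ptr_top.png

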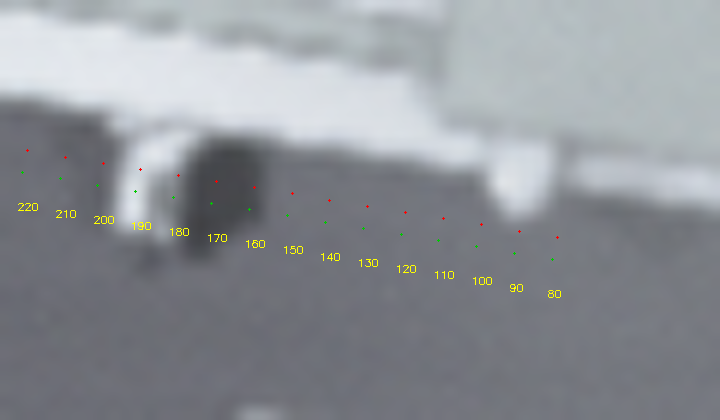

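Run:
```python
from h import *
b=np.array([.6695,-.0275,-.165]); y0=.040
def L(a,c,n=30): return np.linspace(a,c,n)
def circ(x,y,z,r): t=np.linspace(0,6.28,40); return np.c_[x+r*np.cos(t),y+r*np.sin(t),0*t+z]
S_=[circ(-.195,y0-.03,.131,.011),circ(-.195,y0-.03,.072,.011),circ(-.13,y0-.03,.072,.012),
 L([-.16,y0+.042,.044],[-.172,y0+.05,.044]),L([-.16,y0+.058,.044],[-.172,y0+.05,.044]),
 L([-.125,y0-.075,.056],[-.125,y0+.075,.056]),L([-.125,y0+.075,.056],[.05,y0+.075,.056])]
m=.190
for x0 in (-.174,):
  S_+=[L([x0,m-.003,.046],[x0-.016,m-.003,.046]),L([x0,m+.003,.046],[x0-.016,m+.003,.046]),L([x0,m-.003,.046],[x0,m+.003,.046]),L([x0-.016,m-.003,.046],[x0-.016,m+.003,.046])]
t=np.linspace(0,6.28,40); Y=-.14-.15*np.sin(np.radians(35)); Z=.165+.15*np.cos(np.radians(35))
for x in (-.142,-.075): S_.append(np.c_[0*t+x,Y+.0105*np.cos(t),Z+.0105*np.sin(t)])
C=np.concatenate(S_)
for n,box in (("side",(230,200,350,305)),("top",(250,170,400,250))):
    p,d,K,T=load(f"pics/{n}0.npz"); 
    for nm,bx,S in (("a",box,6 if n=="side" else 5),("i",(300,105,350,140) if n=="side" else (370,160,450,220),10)):
        im=cv2.resize(p[bx[1]:bx[3],bx[0]:bx[2]],None,fx=S,fy=S,interpolation=cv2.INTER_CUBIC)
        for q in proj(B2W(C,b),K,T): cv2.circle(im,(int((q[0]-bx[0]+.5)*S),int((q[1]-bx[1]+.5)*S)),0,(255,0,0),-1)
        cv2.imwrite(f"pics/m{nm}_{n}.png",im[...,::-1])
```

```text
(no output)
```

View pics/ma_side.png

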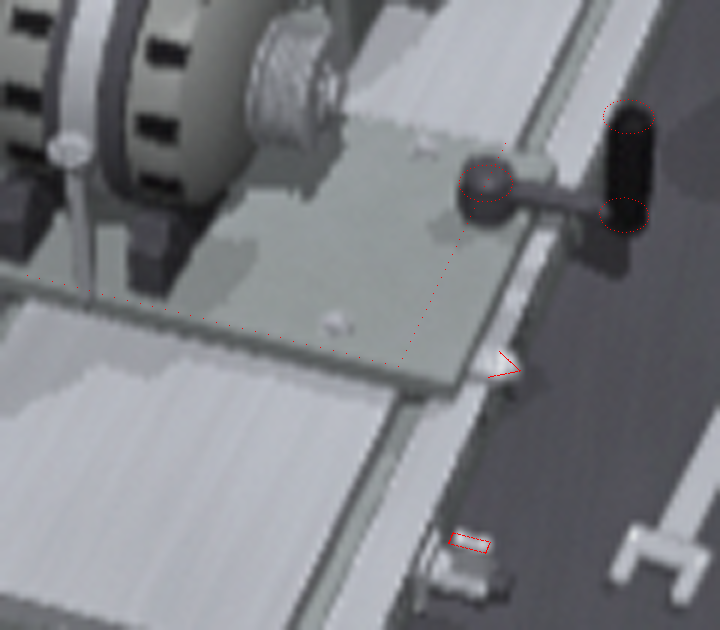

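View pics/ma_top.png

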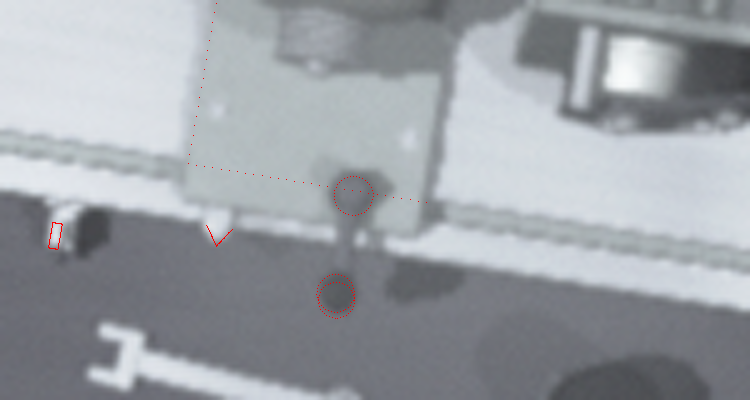

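View pics/mi_side.png

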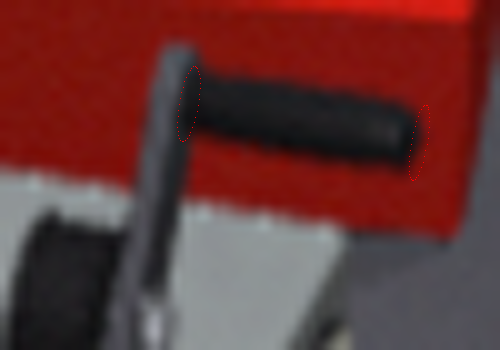

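View pics/mi_top.png

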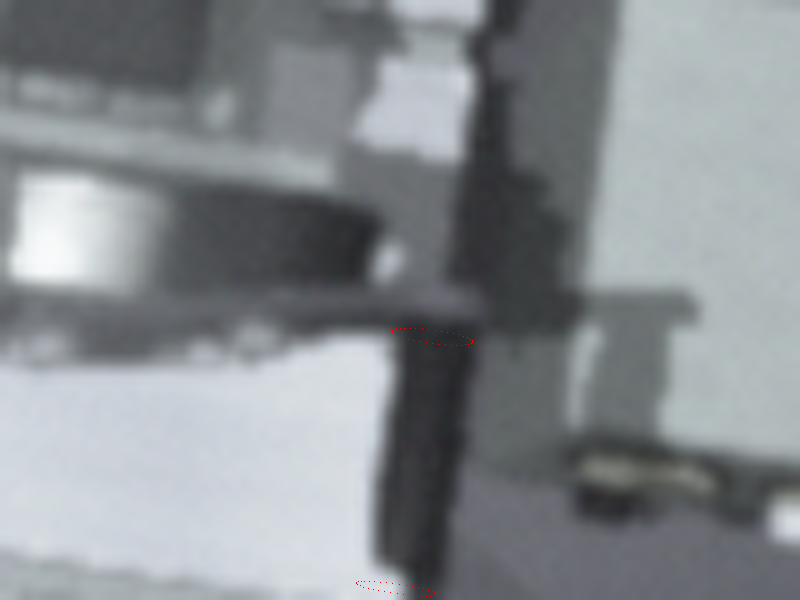

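Run:
```python
from h import *
from station import readout
from scipy.spatial.transform import Rotation as R
s=readout.get_state(); b=np.array([.6695,-.0275,-.165])
r=R.from_quat(s['orientation']).as_matrix(); print(r.round(3), 'tool z yaw',np.arctan2(r[1,2],r[0,2]))
print('pos',s['position'])
for n,P in dict(lock=[-.195,.010,.094],piv=[-.13,.010,.094],free=[-.13,-.055,.094],free2=[-.13,.044,.094],idl=[-.107,-.226,.269],idlstop=[-.107,-.101,.291],top=[-.107,-.14,.296]).items():
  w=B2W([P],b)[0]; print(n,w.round(4),((w-s['position'])*1000).round(1))
print('bedx',np.cos(-.165),np.sin(-.165))
for n in("top","side"):
  p,d,K,T=load(f"pics/{n}0.npz"); W=cloud(d,K,T); l=B2W([[-.195,.01,.113]],b)[0]
  m=(np.hypot(W[...,0]-l[0],W[...,1]-l[1])<.02)&(W[...,2]>.122); print(n,W[m].mean(0) if m.any() else 0,m.sum(), l)
```

```text
[[ 0.897 -0.001  0.442]
 [-0.442 -0.001  0.897]
 [-0.    -1.    -0.002]] tool z yaw 1.1129942841962988
pos [0.25388576 0.51536855 0.20471358]
lock [0.4788 0.0144 0.094 ] [ 224.9 -501.  -110.7]
piv [0.5429 0.0037 0.094 ] [ 289.  -511.7 -110.7]
free [ 0.5322 -0.0604  0.094 ] [ 278.3 -575.8 -110.7]
free2 [0.5485 0.0373 0.094 ] [ 294.6 -478.1 -110.7]
idl [ 0.5268 -0.2329  0.269 ] [ 272.9 -748.2   64.3]
idlstop [ 0.5474 -0.1096  0.291 ] [ 293.5 -624.9   86.3]
top [ 0.541 -0.148  0.296] [ 287.1 -663.4   91.3]
bedx 0.9864183553463477 -0.16425233099048098
top [0.48078394 0.0130409  0.12910957] 36 [0.47879094 0.01439339 0.113     ]
side [0.47742612 0.01791334 0.12732923] 43 [0.47879094 0.01439339 0.113     ]
```

Request:
carry_out:
  deltas: [30,-65,0,-0.12,60,-130,0,-0.24,90,-200,0,-0.36,120,-270,0,-0.48,150,-335,0,-0.6,180,-400,0,-0.72,200,-445,0,-0.84,215,-480,0,-0.96,225,-501,0,-1.08,225,-501,0,-1.2,225,-501,0,-1.278,225,-501,-20,-1.278,225,-501,-40,-1.278,225,-501,-40,-1.278,225,-501,-40,-1.278,225,-501,-40,-1.278]
  claw: 50
  newtons: 30

```text
time: 1.43
position: [0.4785, 0.0145, 0.1647]
orientation: [-0.457, 0.541, -0.539, 0.456]
ft_force: [-0.4, -0.2, -0.8]
grip_width: 0.0501
```

Run:
```python
from h import *
p,d,K,T=grab("side","s1"); crop(p,(270,130,410,270),5,"pics/s1.png")
```

```text
(no output)
```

View pics/s1.png

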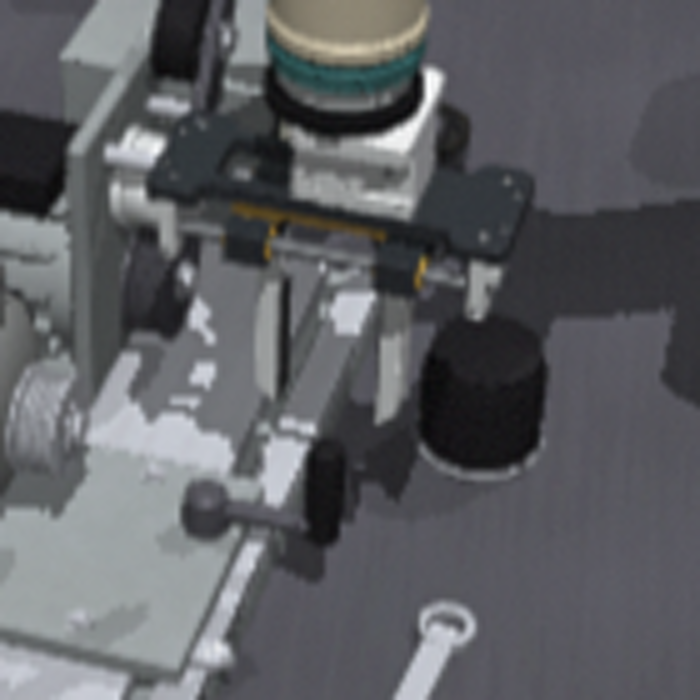

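The two finger tips (270,395 and 385,415 in the crop) stand either side of the handle, which is at (325,490). I'm descending and closing.

Request:
carry_out:
  deltas: [0,0,-25,0,0,0,-50,0,0,0,-68,0,0,0,-70,0,0,0,-70,0]

```text
time: 1.9
position: [0.4784, 0.0163, 0.0956]
orientation: [-0.458, 0.539, -0.539, 0.457]
ft_force: [0.9, 0.1, 0.3]
grip_width: 0.0499
```

Request:
carry_out:
  deltas: [0,0,0,0,0,0,0,0,0,0,0,0,0,0,0,0,0,0,0,0,0,0,0,0]
  claw: 10
  newtons: 20

```text
time: 2.4
position: [0.4802, 0.0148, 0.0963]
orientation: [0.456, -0.539, 0.54, -0.458]
ft_force: [0.1, 1.3, 2.4]
grip_width: 0.0219
```

Run:
```python
import numpy as np
def arc(th,a0=np.pi-.165,R=65): return np.c_[R*(np.cos(a0+th)-np.cos(a0)),R*(np.sin(a0+th)-np.sin(a0)),0*th,th]
th=np.arange(1,17)*.1; th[-1]=1.58
print([ [round(float(v),1) if i<3 else round(float(v),2) for i,v in enumerate(r)] for r in arc(th)])
```

```text
[[-0.7, -6.5, 0.0, 0.1], [-0.8, -13.0, 0.0, 0.2], [-0.3, -19.4, 0.0, 0.3], [0.9, -25.8, 0.0, 0.4], [2.7, -32.0, 0.0, 0.5], [5.2, -38.1, 0.0, 0.6], [8.2, -43.8, 0.0, 0.7], [11.8, -49.2, 0.0, 0.8], [15.9, -54.3, 0.0, 0.9], [20.5, -58.9, 0.0, 1.0], [25.5, -63.0, 0.0, 1.1], [30.9, -66.6, 0.0, 1.2], [36.7, -69.6, 0.0, 1.3], [42.7, -72.0, 0.0, 1.4], [48.9, -73.9, 0.0, 1.5], [54.0, -74.9, 0.0, 1.58]]
```

Request:
carry_out:
  deltas: [-0.7,-6.5,0,0.1,-0.8,-13,0,0.2,-0.3,-19.4,0,0.3,0.9,-25.8,0,0.4,2.7,-32,0,0.5]

```text
time: 2.82
position: [0.4826, -0.0168, 0.0963]
orientation: [-0.576, 0.408, -0.409, 0.578]
ft_force: [0.3, 2.8, 3.6]
grip_width: 0.0214
```

Request:
carry_out:
  deltas: [2.5,-6.1,0,0.1,5.5,-11.8,0,0.2,9.1,-17.2,0,0.3,13.2,-22.3,0,0.4,17.8,-26.9,0,0.5,22.8,-31,0,0.6,28.2,-34.6,0,0.7,34,-37.6,0,0.8,40,-40,0,0.9,46.2,-41.9,0,1,51.3,-42.9,0,1.08,51.3,-42.9,0,1.08]

```text
time: 3.82
position: [0.5317, -0.0599, 0.0962]
orientation: [-0.705, 0.056, -0.053, 0.705]
ft_force: [-4.7, 1.1, 8.0]
grip_width: 0.0213
```

Run:
```python
from h import *
p,d,K,T=grab("side","s2"); crop(p,(210,120,360,320),3.5,"pics/s2.png")
p,d,K,T=grab("top","t2"); crop(p,(230,110,430,260),4,"pics/t2.png")
```

```text
(no output)
```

View pics/s2.png

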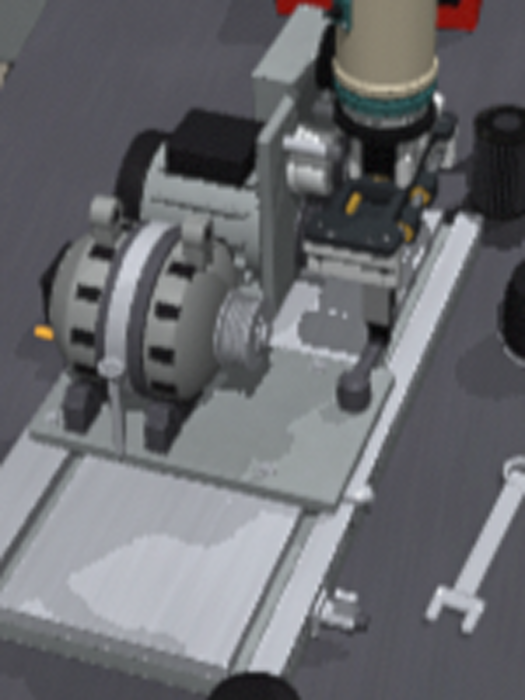

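View pics/t2.png

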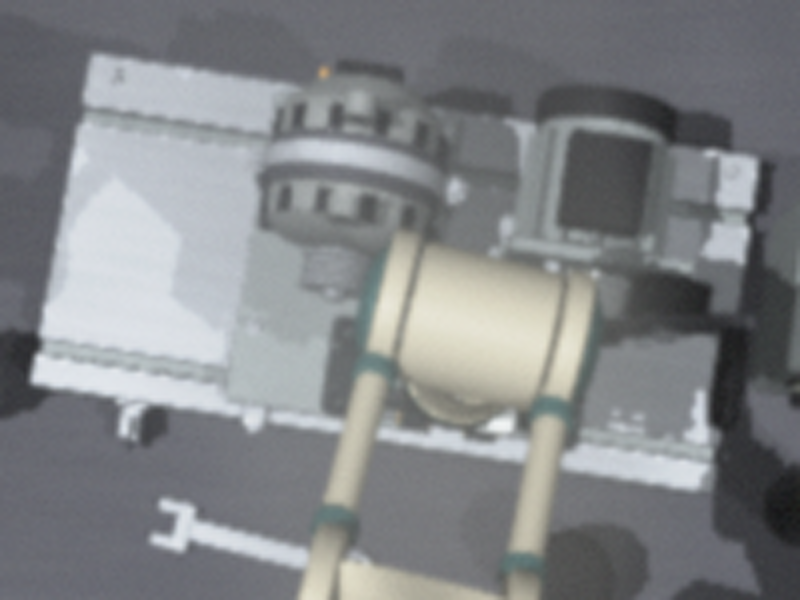

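Request:
carry_out:
  deltas: [1.5,-0.2,0,0,3,-0.5,0,0,3,-0.5,0,0,3,-0.5,0,0]

```text
time: 4.25
position: [0.5317, -0.0599, 0.0962]
orientation: [-0.705, 0.058, -0.052, 0.705]
ft_force: [-9.2, 1.5, 10.8]
grip_width: 0.0218
```

Request:
carry_out:
  deltas: [-2,4,0,0,-0.7,12,0,0,0.7,20,0,0,2,28,0,0,3.3,36,0,0,4.6,44,0,0,6,52,0,0,7.3,60,0,0,8.6,68,0,0,10,76,0,0,11.3,84,0,0,12.3,90,0,0,13,94,0,0,13.3,96,0,0,13.3,96,0,0,13.3,96,0,0]
  newtons: 30

```text
time: 5.58
position: [0.5469, 0.0322, 0.0962]
orientation: [0.707, -0.056, 0.053, -0.703]
ft_force: [-5.6, -7.7, 8.5]
grip_width: 0.0212
```

```bash
cat > v.py <<'E'
import sys
from h import *
b=np.array([.6695,-.0275,-.165]); tag=sys.argv[1]
for n,bx,S in (("side",(290,240,350,305),9),("top",(240,190,320,230),9)):
    p,d,K,T=grab(n,n+tag); crop(p,bx,S,f"pics/{n}{tag}.png")
E
python3 v.py 3
```

```text
(no output)
```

View pics/side3.png

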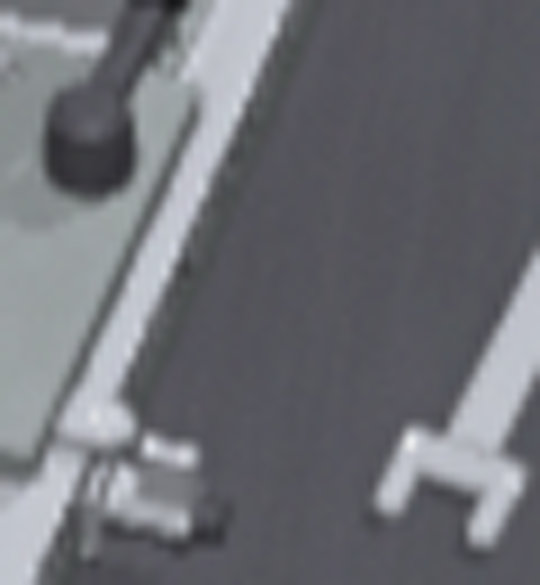

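View pics/top3.png

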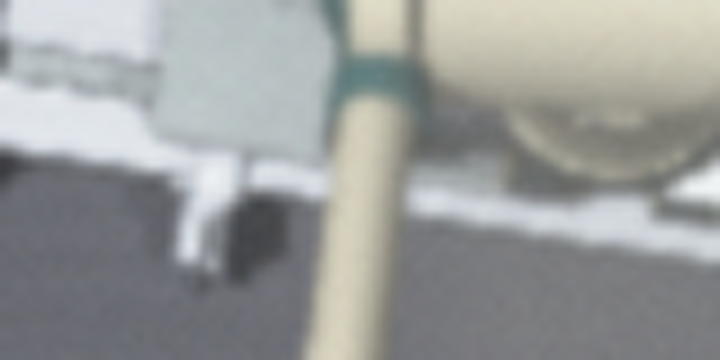

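```bash
cat > ov.py <<'E'
import sys
from h import *
b=np.array([.6695,-.0275,-.165]); tag,yp,m=sys.argv[1],float(sys.argv[2]),float(sys.argv[3]); 
def L(a,c,n=60): return np.linspace(a,c,n)
bs={"side":np.array([.66832,-.02773,-.1646]),"top":np.array([.6712,-.0275,-.1649])}
x0=-.174
S_=[L([-.15,yp-.008,.044],[-.16,yp-.008,.044]),L([-.15,yp+.008,.044],[-.16,yp+.008,.044]),L([-.16,yp-.008,.044],[-.172,yp,.044]),L([-.16,yp+.008,.044],[-.172,yp,.044])]
S_+=[L([x0,m-.003,.046],[x0-.016,m-.003,.046]),L([x0,m+.003,.046],[x0-.016,m+.003,.046]),L([x0,m-.003,.046],[x0,m+.003,.046]),L([x0-.016,m-.003,.046],[x0-.016,m+.003,.046]),L([-.16,.15,.04],[-.16,.26,.04],200)]
C=np.concatenate(S_)
ims=[]
for n,bx in (("side",(292,275,322,305)),("top",(250,200,280,230))):
    p,d,K,T=load(f"pics/{n}{tag}.npz"); S=13
    im=cv2.resize(p[bx[1]:bx[3],bx[0]:bx[2]],None,fx=S,fy=S,interpolation=cv2.INTER_CUBIC); ims.append(im.copy())
    for q in proj(B2W(C,bs[n]),K,T): cv2.circle(im,(int((q[0]-bx[0]+.5)*S),int((q[1]-bx[1]+.5)*S)),0,(255,0,0),-1)
    ims.append(im)
o=np.vstack([np.hstack(ims[:2]),np.hstack(ims[2:])]); o=cv2.resize(o,(600,600),interpolation=cv2.INTER_AREA)
cv2.imwrite(f"pics/ov{tag}_{sys.argv[4]}.png",o[...,::-1])
E
python3 ov.py 3 .1833 .1895 a
```

```text
(no output)
```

View pics/ov3_a.png

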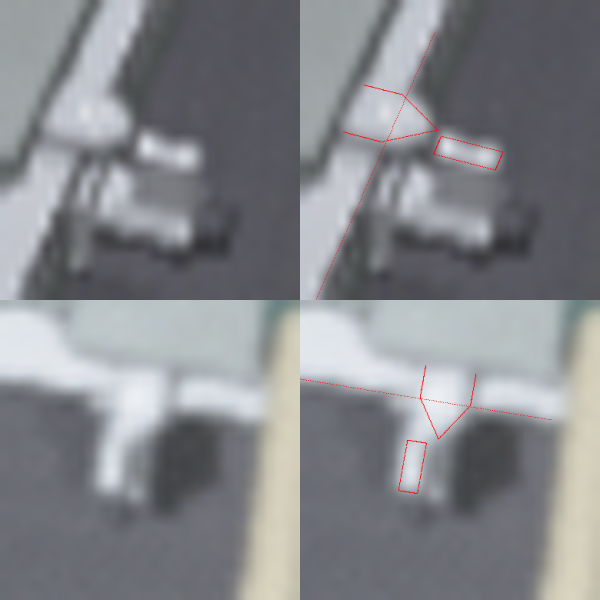

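Request:
carry_out:
  deltas: [0.5,3,0,0,1,6,0,0,1.2,7,0,0,1.2,7,0,0,1.2,7,0,0]

```text
time: 6.1
position: [0.548, 0.0387, 0.0962]
orientation: [0.707, -0.056, 0.053, -0.703]
ft_force: [-5.2, -8.6, 8.2]
grip_width: 0.021
```

```bash
python3 v.py 4; python3 ov.py 4 .190 .1898 a
```

```text
(no output)
```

View pics/ov4_a.png

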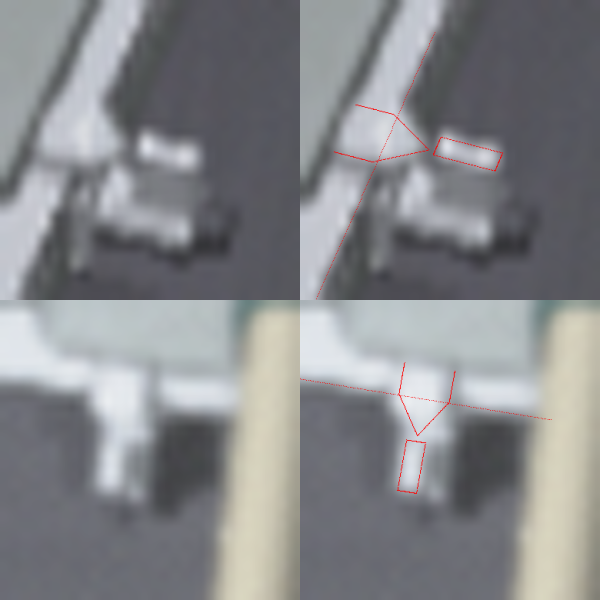

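Run:
```python
import numpy as np
h=np.array([548.,38.7]); C=np.array([550.5,42.6]); a0=np.pi-.165
pv=h-65*np.array([np.cos(a0+1.57),np.sin(a0+1.57)])
for th in [1.57,1.54,1.45,1.35,1.25,1.15,1.05,.95,.85,.75,.65,.55,.45,.35,.25,.15,.05,-.03,-.06]:
    q=pv+65*np.array([np.cos(a0+th),np.sin(a0+th)])-C; print(f"{q[0]:.1f}, {q[1]:.1f}, 0, {th-1.58:.2f},",end=" ")
```

```text
-2.5, -3.9, 0, -0.01, -4.4, -3.5, 0, -0.04, -10.1, -2.2, 0, -0.13, -16.2, -0.0, 0, -0.23, -22.1, 2.7, 0, -0.33, -27.7, 6.0, 0, -0.43, -32.9, 9.9, 0, -0.53, -37.8, 14.3, 0, -0.63, -42.1, 19.1, 0, -0.73, -46.0, 24.3, 0, -0.83, -49.3, 29.9, 0, -0.93, -52.0, 35.8, 0, -1.03, -54.2, 41.9, 0, -1.13, -55.7, 48.3, 0, -1.23, -56.5, 54.7, 0, -1.33, -56.8, 61.2, 0, -1.43, -56.3, 67.7, 0, -1.53, -55.5, 72.8, 0, -1.61, -55.1, 74.7, 0, -1.64,
```

Request:
carry_out:
  deltas: [-2.5,-3.9,0,-0.01,-4.4,-3.5,0,-0.04,-10.1,-2.2,0,-0.13,-16.2,0,0,-0.23,-22.1,2.7,0,-0.33,-27.7,6,0,-0.43,-32.9,9.9,0,-0.53,-37.8,14.3,0,-0.63,-42.1,19.1,0,-0.73,-46,24.3,0,-0.83,-49.3,29.9,0,-0.93,-52,35.8,0,-1.03,-54.2,41.9,0,-1.13,-55.7,48.3,0,-1.23]

```text
time: 7.37
position: [0.4965, 0.0914, 0.0962]
orientation: [-0.542, 0.452, -0.454, 0.544]
ft_force: [2.5, 0.8, 0.5]
grip_width: 0.0213
```

```bash
python3 v.py 5; python3 ov.py 5 .190 .1898 a
```

```text
(no output)
```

View pics/ov5_a.png

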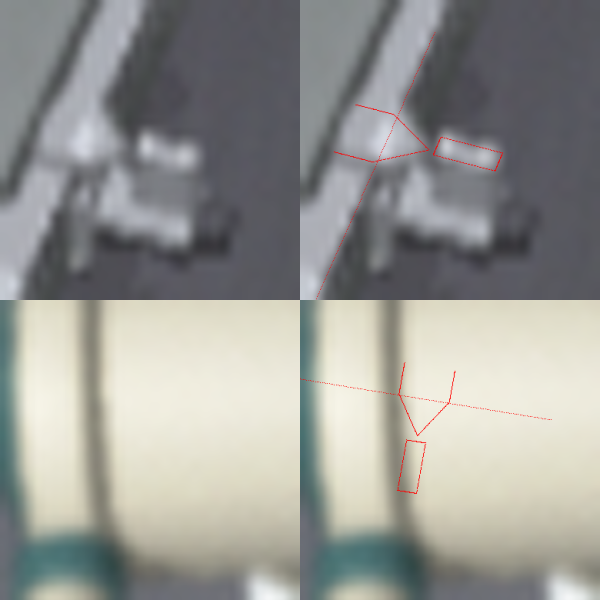

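Request:
carry_out:
  deltas: [-0.8,6.4,0,-0.1,-1.1,12.9,0,-0.2,-0.6,19.4,0,-0.3,0.2,24.5,0,-0.38,0.6,26.4,0,-0.4,0.6,26.4,0,-0.4,0.6,26.4,0,-0.4]

```text
time: 8.05
position: [0.4969, 0.1155, 0.0961]
orientation: [0.444, -0.549, 0.551, -0.445]
ft_force: [2.2, -4.6, 5.3]
grip_width: 0.0212
```

```bash
python3 - <<'E'
from station import readout
from scipy.spatial.transform import Rotation as R
import numpy as np
s=readout.get_state(); r=R.from_quat(s['orientation']).as_matrix(); print(np.arctan2(r[1,2],r[0,2]), s['position'],s['ft_force'],s['ft_torque'])
E
python3 v.py 6; python3 ov.py 6 .190 .1898 a
```

```text
-0.2112359187940727 [0.49689209 0.11550853 0.0961048 ] [ 2.24810862 -4.56148868  5.33651541] [-0.80661208 -0.30706562  0.27211252]
```

View pics/ov6_a.png

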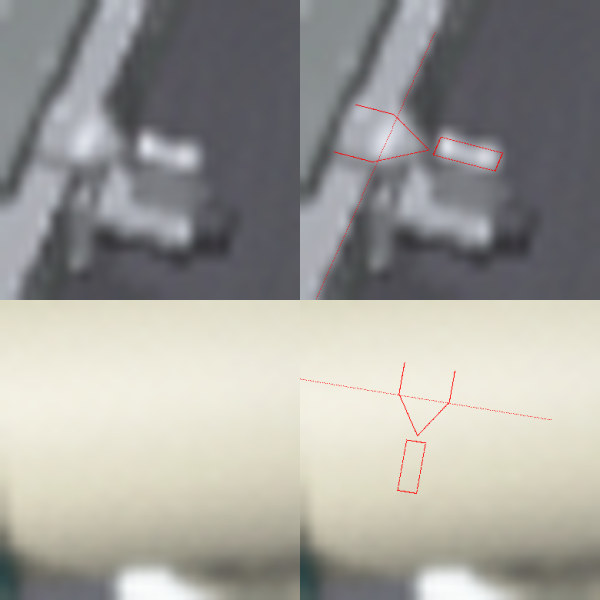

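Request:
carry_out:
  deltas: [0.4,2,0,0.02,0.8,5,0,0.04,0.8,5,0,0.04,0.8,5,0,0.04]

```text
time: 8.48
position: [0.4968, 0.116, 0.096]
orientation: [0.458, -0.537, 0.544, -0.453]
ft_force: [0.9, -16.2, 5.8]
grip_width: 0.0212
```

Request:
carry_out:
  deltas: [-0.5,-4,0,0,-0.8,-6,0,0,-0.8,-6,0,0]

```text
time: 8.73
position: [0.4968, 0.1157, 0.0961]
orientation: [0.454, -0.541, 0.542, -0.455]
ft_force: [2.8, -0.8, 4.2]
grip_width: 0.0214
```

Request:
carry_out:
  deltas: [0,0,0,0,0,0,0,0,0,0,0,0,0,0,0,0,0,0,0,0,0,0,20,0,0,0,50,0,0,0,90,0,0,0,130,0,0,-35,160,0,0,-70,190,0,0,-110,215,0.12,0,-150,215,0.24,0,-190,215,0.36,0,-190,215,0.36]
  claw: 50

```text
time: 9.98
position: [0.4954, -0.077, 0.3111]
orientation: [0.545, -0.45, 0.452, -0.544]
ft_force: [0.5, 0.1, -0.5]
grip_width: 0.0506
```

```bash
python3 v.py 7; python3 ov.py 7 .190 .1898 a
python3 - <<'E'
from h import *
p,d,K,T=load("pics/side7.npz"); crop(p,(200,90,400,330),2.5,"pics/s7.png")
p,d,K,T=load("pics/top7.npz"); crop(p,(230,120,470,260),3.3,"pics/t7.png")
E
```

```text
(no output)
```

View pics/ov7_a.png

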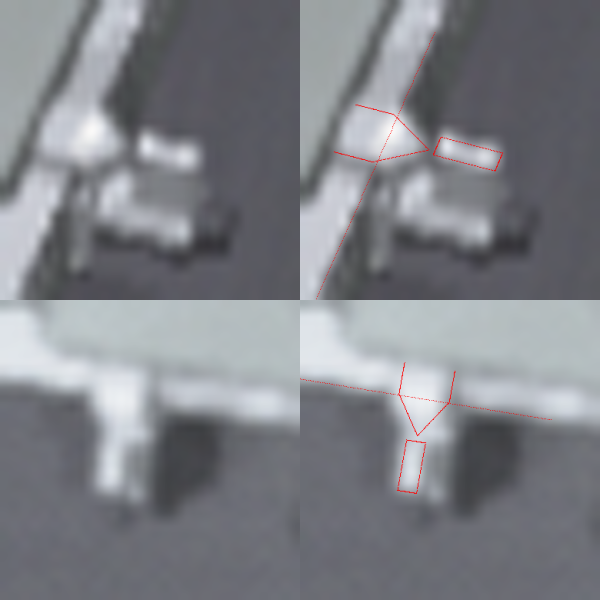

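View pics/t7.png

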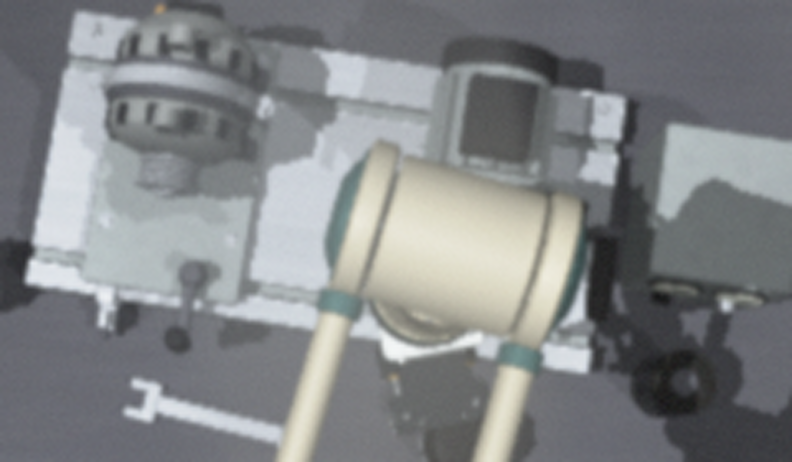

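View pics/s7.png

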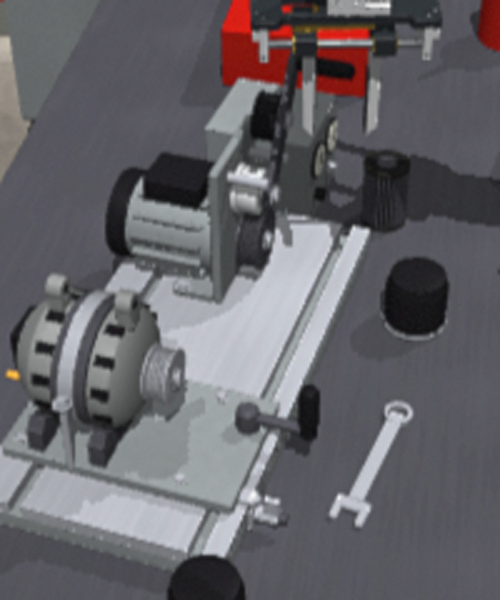

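Run:
```python
from h import *
bs={"side":np.array([.66832,-.02773,-.1646]),"top":np.array([.6712,-.0275,-.1649])}
def prof(n,tag,xs,ys,z):
    p,d,K,T=load(f"pics/{n}{tag}.npz"); g=cv2.cvtColor(p,cv2.COLOR_RGB2GRAY).astype(np.float32)
    X,Y=np.meshgrid(xs,ys); q=proj(B2W(np.c_[X.ravel(),Y.ravel(),0*X.ravel()+z],bs[n]),K,T).astype(np.float32)
    return cv2.remap(g,q[:,:1],q[:,1:],cv2.INTER_CUBIC).reshape(X.shape).mean(1)
np.set_printoptions(linewidth=200)
for n in("top","side"):
  for tag,yp in (("0",.09),("7",.19)):
    ys=yp+np.arange(.015,.036,.001); r=prof(n,tag,np.linspace(-.14,-.09,25),ys,.056); gr=np.gradient(r)
    print(n,tag,'plate+edge grad (rel yp, expect 25)',[(int(round((y-yp)*1000)),round(float(g),0)) for y,g in zip(ys,gr) if abs(g)>6])
  for tag in "07":
    ys=np.arange(.175,.206,.001); r=prof(n,tag,np.linspace(-.188,-.177,8),ys,.046); print(n,tag,'fin',[(int(round(y*1000)),int(v)) for y,v in zip(ys,r)])
  ys=.09+np.arange(-.015,.016,.001); r=prof(n,"0",np.linspace(-.169,-.163,6),ys,.044); print(n,'ptr0',[(int(round(y*1000)),int(v)) for y,v in zip(ys,r)])
  ys=.19+np.arange(-.015,.016,.001); r=prof(n,"7",np.linspace(-.169,-.163,6),ys,.044); print(n,'ptr7',[(int(round(y*1000)),int(v)) for y,v in zip(ys,r)])
```

```text
top 0 plate+edge grad (rel yp, expect 25) []
top 7 plate+edge grad (rel yp, expect 25) []
top 0 fin [(175, 79), (176, 89), (177, 101), (178, 112), (179, 124), (180, 133), (181, 138), (182, 140), (183, 143), (184, 147), (185, 155), (186, 170), (187, 188), (188, 204), (189, 215), (190, 218), (191, 213), (192, 200), (193, 182), (194, 162), (195, 140), (196, 123), (197, 111), (198, 103), (199, 98), (200, 98), (201, 100), (202, 101), (203, 101), (204, 102), (205, 104)]
top 7 fin [(175, 79), (176, 88), (177, 99), (178, 110), (179, 122), (180, 131), (181, 135), (182, 138), (183, 141), (184, 145), (185, 153), (186, 168), (187, 186), (188, 202), (189, 212), (190, 215), (191, 210), (192, 197), (193, 179), (194, 158), (195, 137), (196, 121), (197, 110), (198, 103), (199, 99), (200, 98), (201, 98), (202, 99), (203, 99), (204, 101), (205, 103)]
top ptr0 [(75, 120), (76, 120), (77, 121), (78, 122), (79, 123), (80, 124), (81, 128), (82, 134), (83, 140), (84, 150), (85, 160), (86, 169), (87, 179), (88, 188), (89, 194), (90, 199), (91, 202), (92, 205), (93, 203), (94, 197), (95, 192), (96, 186), (97,
[... 1474 characters left out ...]
 (76, 62), (77, 65), (78, 69), (79, 76), (80, 86), (81, 98), (82, 112), (83, 128), (84, 145), (85, 159), (86, 171), (87, 178), (88, 184), (89, 186), (90, 186), (91, 182), (92, 178), (93, 174), (94, 167), (95, 156), (96, 144), (97, 132), (98, 117), (99, 102), (100, 90), (101, 82), (102, 75), (103, 70), (104, 67), (105, 67)]
side ptr7 [(175, 74), (176, 74), (177, 75), (178, 77), (179, 80), (180, 87), (181, 98), (182, 111), (183, 127), (184, 146), (185, 164), (186, 179), (187, 190), (188, 198), (189, 203), (190, 203), (191, 198), (192, 193), (193, 186), (194, 175), (195, 162), (196, 152), (197, 143), (198, 135), (199, 129), (200, 123), (201, 119), (202, 118), (203, 119), (204, 120), (205, 122)]
```

Run:
```python
from h import *
bs={"side":np.array([.66832,-.02773,-.1646]),"top":np.array([.6712,-.0275,-.1649])}
def prof(n,tag,xs,ys,z):
    p,d,K,T=load(f"pics/{n}{tag}.npz"); g=p[...,0].astype(np.float32)
    X,Y=np.meshgrid(xs,ys); q=proj(B2W(np.c_[X.ravel(),Y.ravel(),0*X.ravel()+z],bs[n]),K,T).astype(np.float32)
    return cv2.remap(g,q[:,:1],q[:,1:],cv2.INTER_CUBIC).reshape(X.shape).mean(1)
for n in ("top","side"):
  for tag,yc in (("0",.04),("7",.14)):
    for sg in (1,-1):
      for xs in ((-.115,-.07),(-.145,-.135)):
        ys=yc+sg*np.arange(.060,.091,.002); r=prof(n,tag,np.linspace(*xs,20),ys,.056); print(n,tag,sg,xs,[(int(round(abs(y-yc)*1000)),int(v)) for y,v in zip(ys,r)])
```

```text
top 0 1 (-0.115, -0.07) [(60, 184), (62, 185), (64, 185), (66, 183), (68, 182), (70, 182), (72, 181), (74, 181), (76, 181), (78, 185), (80, 191), (82, 198), (84, 205), (86, 212), (88, 215), (90, 216)]
top 0 1 (-0.145, -0.135) [(60, 183), (62, 183), (64, 183), (66, 183), (68, 183), (70, 182), (72, 180), (74, 175), (76, 170), (78, 171), (80, 176), (82, 181), (84, 188), (86, 191), (88, 188), (90, 186)]
top 0 -1 (-0.115, -0.07) [(60, 186), (62, 184), (64, 181), (66, 180), (68, 178), (70, 171), (72, 156), (74, 143), (76, 141), (78, 149), (80, 169), (82, 190), (84, 203), (86, 207), (88, 208), (90, 208)]
top 0 -1 (-0.145, -0.135) [(60, 178), (62, 179), (64, 178), (66, 177), (68, 175), (70, 167), (72, 154), (74, 143), (76, 137), (78, 138), (80, 145), (82, 157), (84, 170), (86, 180), (88, 188), (90, 192)]
top 7 1 (-0.115, -0.07) [(60, 185), (62, 188), (64, 188), (66, 187), (68, 186), (70, 185), (72, 184), (74, 181), (76, 180), (78, 185), (80, 193), (82, 201), (84, 210), (86, 216), (88, 217), (90, 217)]
top 7 1 (-0.145, -0.135) [(60, 187), (62, 187), (64, 188), (66, 188), (68, 187), (70, 187),
[... 1428 characters left out ...]
156), (76, 145), (78, 124), (80, 104), (82, 97), (84, 101), (86, 120), (88, 146), (90, 165)]
side 7 1 (-0.145, -0.135) [(60, 161), (62, 161), (64, 160), (66, 161), (68, 161), (70, 161), (72, 161), (74, 158), (76, 146), (78, 124), (80, 106), (82, 99), (84, 97), (86, 100), (88, 112), (90, 131)]
side 7 -1 (-0.115, -0.07) [(60, 160), (62, 163), (64, 164), (66, 164), (68, 163), (70, 163), (72, 169), (74, 179), (76, 187), (78, 191), (80, 191), (82, 191), (84, 191), (86, 190), (88, 190), (90, 190)]
side 7 -1 (-0.145, -0.135) [(60, 162), (62, 161), (64, 160), (66, 160), (68, 158), (70, 157), (72, 160), (74, 163), (76, 164), (78, 166), (80, 167), (82, 165), (84, 162), (86, 164), (88, 167), (90, 169)]
```

Request:
carry_out:
  deltas: [0,40,0,-0.12,0,80,-25,-0.24,0,120,-25,-0.36,0,155,-55,-0.36,0,190,-85,-0.36,0,190,-120,-0.36,0,190,-120,-0.36,0,190,-150,-0.36,0,190,-185,-0.36,0,190,-205,-0.36,0,190,-215,-0.36,0,190,-215,-0.36]

```text
time: 11.08
position: [0.4941, 0.1159, 0.094]
orientation: [-0.456, 0.543, -0.541, 0.453]
ft_force: [-0.2, 0.6, 0.6]
grip_width: 0.05
```

Request:
carry_out:
  deltas: [0,0,0,0,0,0,0,0,0,0,0,0,0,0,0,0,0,0,0,0,0,0,0,0]
  claw: 10
  newtons: 20

```text
time: 11.58
position: [0.4969, 0.1161, 0.0967]
orientation: [0.453, -0.541, 0.543, -0.455]
ft_force: [1.4, -0.9, 4.5]
grip_width: 0.0214
```

Request:
carry_out:
  deltas: [-0.7,-6.5,0,0.1,-0.8,-13,0,0.2,-0.3,-19.4,0,0.3,0.9,-25.8,0,0.4,2.7,-32,0,0.5,5.2,-38.1,0,0.6,8.2,-43.8,0,0.7,11.8,-49.2,0,0.8,15.9,-54.3,0,0.9,20.5,-58.9,0,1,25.5,-63,0,1.1,30.9,-66.6,0,1.2,36.7,-69.6,0,1.3,42.7,-72,0,1.4,48.9,-73.9,0,1.5,54,-74.9,0,1.58,57,-75.4,0,1.58,57,-75.4,0,1.58]

```text
time: 13.08
position: [0.5473, 0.0388, 0.0964]
orientation: [0.706, -0.062, 0.054, -0.703]
ft_force: [-11.4, -5.3, 13.9]
grip_width: 0.0216
```

Request:
carry_out:
  deltas: [-3,-2,0,0,-3.5,-5,0,0,-3.8,-7,0,0,-3.8,-7,0,0,-3.8,-7,0,0]

```text
time: 13.5
position: [0.5471, 0.0382, 0.0964]
orientation: [-0.702, 0.06, -0.058, 0.707]
ft_force: [-3.1, 10.6, 7.7]
grip_width: 0.0215
```

Request:
carry_out:
  deltas: [-0.2,-1,0,0,-0.3,-2,0,0,-0.3,-2,0,0,-0.3,-2,0,0]

```text
time: 13.83
position: [0.5469, 0.0367, 0.0964]
orientation: [-0.701, 0.06, -0.058, 0.708]
ft_force: [-3.2, 12.1, 7.2]
grip_width: 0.0214
```

```bash
python3 v.py 8; python3 ov.py 8 .190 .1898 a
python3 - <<'E'
from h import *
bs={"side":np.array([.66832,-.02773,-.1646]),"top":np.array([.6712,-.0275,-.1649])}
def prof(n,tag,xs,ys,z):
    p,d,K,T=load(f"pics/{n}{tag}.npz"); g=p[...,0].astype(np.float32)
    X,Y=np.meshgrid(xs,ys); q=proj(B2W(np.c_[X.ravel(),Y.ravel(),0*X.ravel()+z],bs[n]),K,T).astype(np.float32)
    return cv2.remap(g,q[:,:1],q[:,1:],cv2.INTER_CUBIC).reshape(X.shape).mean(1)
for n,tags in(("top","478"),("side","45678")):
  for tag in tags:
    ys=np.arange(.179,.1855,.001); r=prof(n,tag,np.linspace(-.169,-.163,6),ys,.044); print(n,tag,r.astype(int))
for tag in "78":
    ys=np.arange(.214,.226,.001); r=prof("side",tag,np.linspace(-.145,-.09,20),ys,.056); print(tag,r.astype(int))
E
```

```text
top 4 [129 143 155 168 182 192 201]
top 7 [125 139 149 161 175 187 198]
top 8 [137 154 169 185 200 210 217]
side 4 [ 88  94 103 114 125 140 154]
side 5 [ 79  84  91 100 110 124 136]
side 6 [ 79  85  92 101 112 125 138]
side 7 [ 78  85  95 109 124 143 161]
side 8 [ 96 107 123 139 153 168 179]
7 [157 152 145 135 124 113 105 100  98  98 100 105 113]
8 [142 133 122 111 103  98  95  95  97 102 109 118 128]
```

View pics/ov8_a.png

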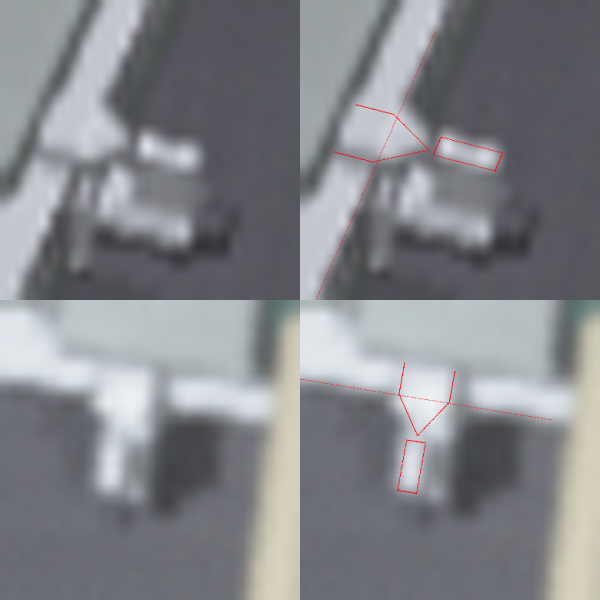

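Run:
```python
import numpy as np
h=np.array([546.9,36.7]); C=np.array([548.3,31.9]); a0=np.pi-.165
pv=h-65*np.array([np.cos(a0+1.57),np.sin(a0+1.57)])
for th in [1.57,1.54,1.45,1.35,1.25,1.15,1.05,.95,.85,.75,.65,.55,.45,.35,.25,.15,.05,-.03,-.06]:
    q=pv+65*np.array([np.cos(a0+th),np.sin(a0+th)])-C; print(f"{q[0]:.1f}, {q[1]:.1f}, 0, {max(th,0)-1.57:.2f},",end=" ")
```

```text
-1.4, 4.8, 0, 0.00, -3.3, 5.2, 0, -0.03, -9.0, 6.5, 0, -0.12, -15.1, 8.7, 0, -0.22, -21.0, 11.4, 0, -0.32, -26.6, 14.7, 0, -0.42, -31.8, 18.6, 0, -0.52, -36.7, 23.0, 0, -0.62, -41.0, 27.8, 0, -0.72, -44.9, 33.0, 0, -0.82, -48.2, 38.6, 0, -0.92, -50.9, 44.5, 0, -1.02, -53.1, 50.6, 0, -1.12, -54.6, 57.0, 0, -1.22, -55.4, 63.4, 0, -1.32, -55.7, 69.9, 0, -1.42, -55.2, 76.4, 0, -1.52, -54.4, 81.5, 0, -1.57, -54.0, 83.4, 0, -1.57,
```

Request:
carry_out:
  deltas: [-1.4,4.8,0,0,-3.3,5.2,0,-0.03,-9,6.5,0,-0.12,-15.1,8.7,0,-0.22,-21,11.4,0,-0.32,-26.6,14.7,0,-0.42,-31.8,18.6,0,-0.52,-36.7,23,0,-0.62,-41,27.8,0,-0.72,-44.9,33,0,-0.82,-48.2,38.6,0,-0.92,-50.9,44.5,0,-1.02,-53.1,50.6,0,-1.12,-54.6,57,0,-1.22,-55.4,63.4,0,-1.32,-55.7,69.9,0,-1.42,-55.2,76.4,0,-1.52,-54.4,81.5,0,-1.57,-53.6,86,0,-1.57,-53.6,88,0,-1.57]

```text
time: 15.6
position: [0.4966, 0.1146, 0.0964]
orientation: [0.46, -0.535, 0.542, -0.457]
ft_force: [2.3, -18.1, 3.0]
grip_width: 0.0219
```

Request:
carry_out:
  deltas: [0,0,0,0,0,0,0,0]

```text
time: 15.77
position: [0.4966, 0.1146, 0.0964]
orientation: [0.459, -0.535, 0.542, -0.457]
ft_force: [1.6, -14.1, 3.3]
grip_width: 0.0214
```

Request:
carry_out:
  deltas: [0,-4,0,0,0,-5,0,0]

```text
time: 15.93
position: [0.4965, 0.1141, 0.0964]
orientation: [0.456, -0.539, 0.54, -0.458]
ft_force: [1.6, 0.8, 2.7]
grip_width: 0.0213
```

Request:
carry_out:
  deltas: [0,0,0,0,0,0,0,0,0,0,0,0,0,0,0,0,0,0,0,0,0,0,25,0,0,0,60,0,0,0,100,0,0,0,140,0,0,-10,180,0,0,-30,220,0.1,0,-55,245,0.2,4,-95,245,0.3,8,-135,245,0.4,8,-160,245,0.5,8,-160,245,0.6]
  claw: 50

```text
time: 17.27
position: [0.5029, -0.0497, 0.3401]
orientation: [0.597, -0.38, 0.381, -0.595]
ft_force: [0.1, 0.5, -0.5]
grip_width: 0.0501
```

```bash
python3 v.py 9; python3 ov.py 9 .190 .1898 a
python3 - <<'E'
from h import *
p,d,K,T=load("pics/side9.npz"); crop(p,(200,60,400,330),2.2,"pics/s9.png")
bs={"side":np.array([.66832,-.02773,-.1646]),"top":np.array([.6712,-.0275,-.1649])}
def prof(n,tag,xs,ys,z):
    p,d,K,T=load(f"pics/{n}{tag}.npz"); g=p[...,0].astype(np.float32)
    X,Y=np.meshgrid(xs,ys); q=proj(B2W(np.c_[X.ravel(),Y.ravel(),0*X.ravel()+z],bs[n]),K,T).astype(np.float32)
    return cv2.remap(g,q[:,:1],q[:,1:],cv2.INTER_CUBIC).reshape(X.shape).mean(1)
for tag in "789":
    ys=np.arange(.210,.226,.001); r=prof("side",tag,np.linspace(-.145,-.09,20),ys,.056); print(tag,r.astype(int))
for tag in "79":
    for sg in (1,-1):
      ys=.14+sg*np.arange(.060,.091,.002); print("top",tag,sg,prof("top",tag,np.linspace(-.115,-.07,20),ys,.056).astype(int))
E
```

```text
7 [159 160 160 159 157 152 145 135 124 113 105 100  98  98 100 105 113]
8 [157 156 153 149 142 133 122 111 103  98  95  95  97 102 109 118 128]
9 [161 160 158 153 146 137 125 114 105 100  97  97 100 105 112 121 131]
top 7 1 [185 188 188 187 186 185 184 181 180 185 193 201 210 216 217 217]
top 7 -1 [181 179 179 179 177 169 154 140 137 142 158 180 195 202 203 203]
top 9 1 [189 190 189 187 185 184 183 183 187 194 201 209 215 217 218 218]
top 9 -1 [185 184 181 179 179 177 170 155 140 136 142 158 178 190 188 180]
```

View pics/ov9_a.png

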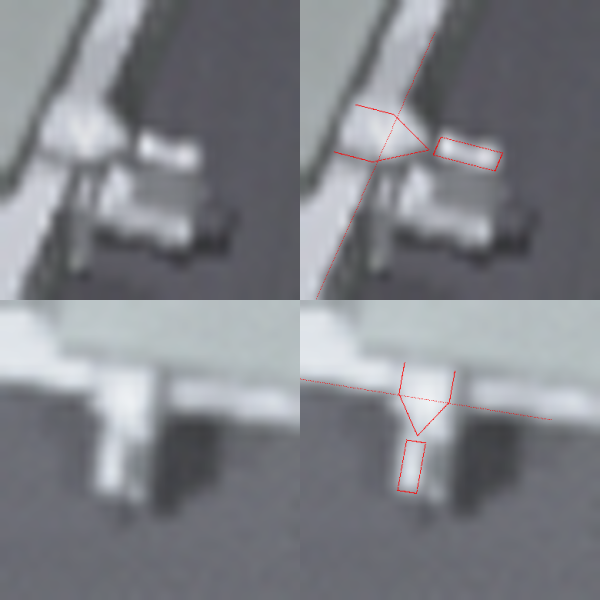

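View pics/s9.png

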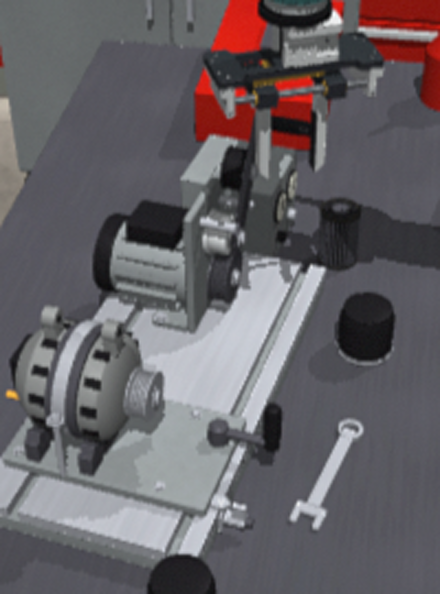

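Request:
carry_out:
  deltas: [4,-35,0,0.12,8,-70,0,0.24,12,-105,0,0.36,16,-140,0,0.48,20,-170,0,0.6,24,-188,0,0.72,24,-188,0,0.84,24,-188,0,0.96,24,-188,0,0.97,24,-188,0,0.97,24,-188,0,0.97]

```text
time: 18.28
position: [0.527, -0.2323, 0.3405]
orientation: [-0.704, 0.059, -0.059, 0.705]
ft_force: [0.5, 0.5, -0.8]
grip_width: 0.0499
```

Run:
```python
from h import *
p,d,K,T=grab("side","s10"); crop(p,(260,50,400,200),5,"pics/s10.png")
p,d,K,T=grab("top","t10"); crop(p,(340,140,480,260),5,"pics/t10.png")
```

```text
(no output)
```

View pics/s10.png

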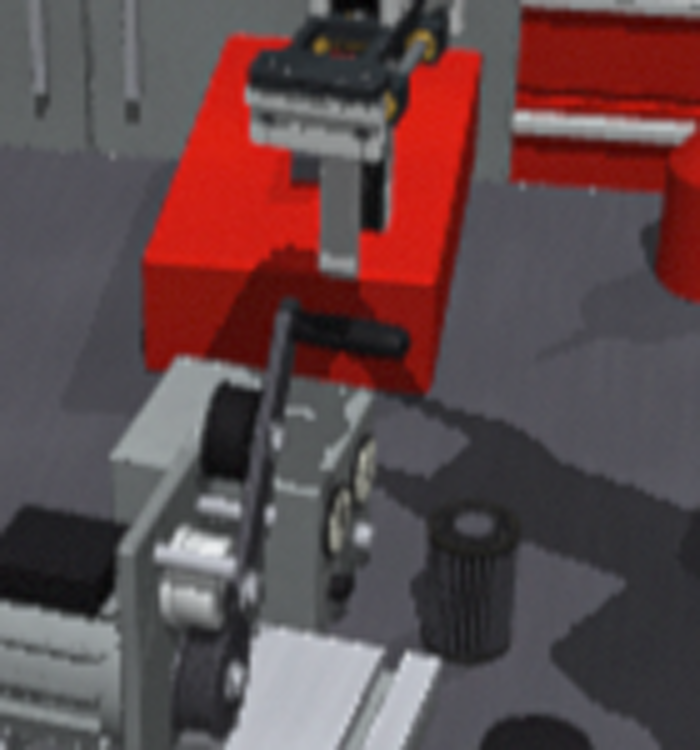

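View pics/t10.png

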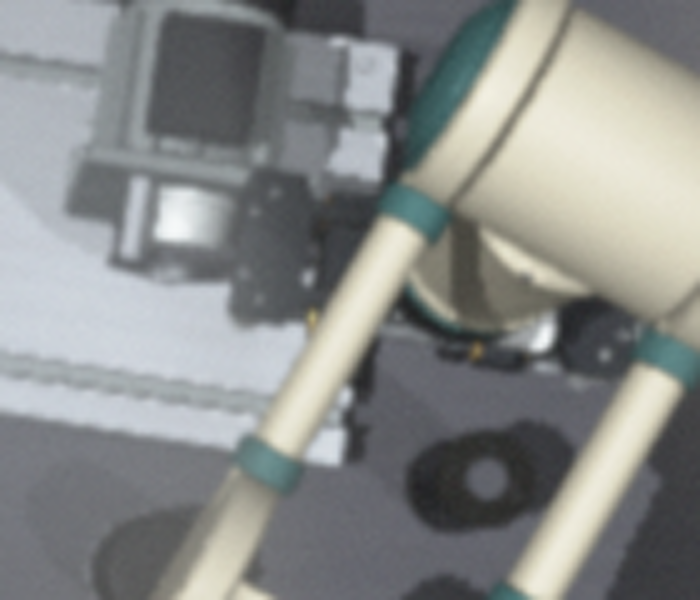

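The near finger (340,270) stands over the middle of the idler handle, which spans (300–405, 330). I'm descending astride it.

Request:
carry_out:
  deltas: [0,0,-20,0,0,0,-40,0,0,0,-60,0,0,0,-71,0,0,0,-71,0,0,0,-71,0]

```text
time: 18.88
position: [0.5267, -0.2329, 0.2693]
orientation: [-0.704, 0.059, -0.058, 0.705]
ft_force: [-0.3, -0.3, 0.1]
grip_width: 0.0502
```

Request:
carry_out:
  deltas: [0,0,0,0,0,0,0,0,0,0,0,0,0,0,0,0,0,0,0,0,0,0,0,0]
  claw: 10
  newtons: 15

```text
time: 19.38
position: [0.5269, -0.2346, 0.2701]
orientation: [0.706, -0.058, 0.059, -0.704]
ft_force: [-1.4, -3.2, 1.9]
grip_width: 0.0196
```

Run:
```python
import numpy as np
for d in np.arange(-32,16,3.1):
    a=np.radians(d);s=np.radians(-35); y=150*(np.sin(a)-np.sin(s)); z=150*(np.cos(a)-np.cos(s)); print(f"{y*.164:.1f}, {y*.986:.1f}, {z:.1f}, 0,",end=" ")
```

```text
1.1, 6.5, 4.3, 0, 2.2, 13.4, 8.4, 0, 3.4, 20.5, 12.2, 0, 4.6, 27.8, 15.5, 0, 5.9, 35.2, 18.4, 0, 7.1, 42.8, 21.0, 0, 8.4, 50.6, 23.0, 0, 9.7, 58.4, 24.7, 0, 11.0, 66.3, 25.9, 0, 12.4, 74.3, 26.7, 0, 13.7, 82.3, 27.1, 0, 15.0, 90.3, 27.0, 0, 16.3, 98.2, 26.5, 0, 17.7, 106.2, 25.6, 0, 19.0, 114.1, 24.2, 0, 20.3, 121.9, 22.3, 0,
```

Request:
carry_out:
  deltas: [1.1,6.5,4.3,0,2.2,13.4,8.4,0,3.4,20.5,12.2,0,4.6,27.8,15.5,0,5.9,35.2,18.4,0,7.1,42.8,21,0,8.4,50.6,23,0,9.7,58.4,24.7,0,11,66.3,25.9,0,12.4,74.3,26.7,0,13.7,82.3,27.1,0,15,90.3,27,0,16.3,98.2,26.5,0,17.7,106.2,25.6,0,19,114.1,24.2,0,20.3,121.9,22.3,0,20.3,121.9,22.3,0]

```text
time: 20.8
position: [0.5478, -0.1168, 0.2947]
orientation: [0.709, -0.057, 0.061, -0.7]
ft_force: [-1.9, -12.1, 8.3]
grip_width: 0.0195
```

Request:
carry_out:
  deltas: [0.6,3.8,-1,0,1.2,7.7,-2,0,1.8,11.5,-3,0,1.8,11.5,-3,0,1.8,11.5,-3,0]
  newtons: 25

```text
time: 21.22
position: [0.5488, -0.1114, 0.2932]
orientation: [0.713, -0.058, 0.062, -0.696]
ft_force: [-4.2, -21.7, 12.9]
grip_width: 0.0197
```

Request:
carry_out:
  deltas: [0.5,3,-0.8,0,0.6,4,-1,0,0.6,4,-1,0,0.6,4,-1,0]

```text
time: 21.55
position: [0.5489, -0.1113, 0.2931]
orientation: [0.715, -0.058, 0.063, -0.693]
ft_force: [-6.7, -29.3, 16.1]
grip_width: 0.0196
```

```bash
python3 v.py 11; python3 ov.py 11 .190 .1898 a
python3 - <<'E'
from h import *
p,d,K,T=load("pics/side11.npz"); crop(p,(180,60,400,350),2,"pics/s11.png")
E
```

```text
(no output)
```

View pics/s11.png

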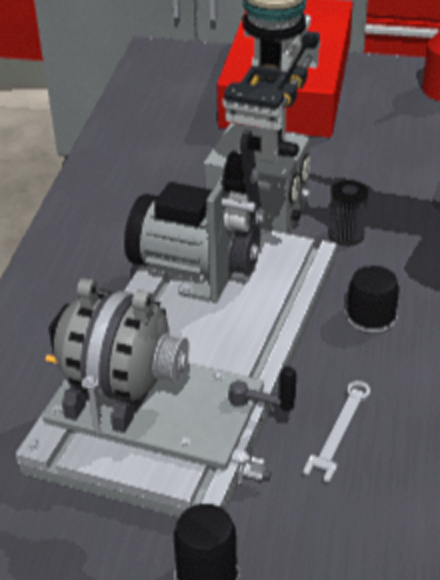

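View pics/ov11_a.png

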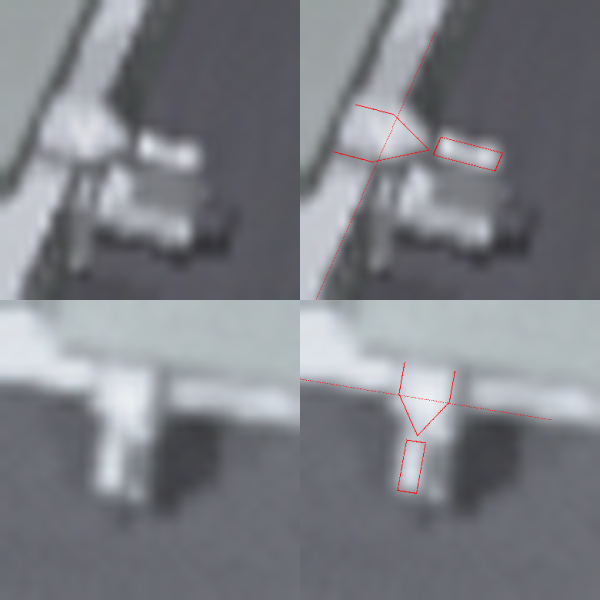

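The extra push moved nothing (0.1 mm) while the force rose from 22 to 29 N, so the idler is on its stop. The rest of the scene is undisturbed, so I'm handing in.

Run:
```python
from station import ctrl, readout
print(ctrl.job_done()); s=readout.get_state(); print(s['time'],s['position'],s['ft_force'],s['grip_width'])
```

```text
the job is handed in; nothing more can be done
None
the job is handed in; nothing more can be done
```

The bench is set: the carriage is locked with its pointer opposite the index clip, and the arm is holding the idler on its stop. The job was handed in at about 22 s of the 64 s allowed.

**What I did:** I swung the clamp lever to its free stop, slid the carriage about 100 mm, and locked it. A check with the top camera then suggested the pointer was about 2 mm too far along. I freed the lever again, moved the carriage back about 2 mm and relocked it. After that I gripped the idler handle, wound it over to the stop and kept pushing.

**Last checks:**
- **Lever:** it was on its locked stop both times. In the first lock, extra push raised the force to about 16 N with only 0.5 mm of movement; in the relock I held it there at 14–18 N.
- **Pointer:** the top camera, judged by the carriage plate's edge, puts the pointer at about 190.3 mm along the bed and the clip at 189.7 mm. The side camera disagrees slightly and reads the pointer 1 to 1.5 mm short of the clip. That reading depends on the height assumed for the pointer's face, so I trusted the top camera.
- **Idler:** the handle moved about 125 mm along the bed, as calculated for the full swing. The last extra push moved it only 0.1 mm while the force rose from 22 to 29 N.
- **Loose items:** the filters and the wrench look unmoved in the last side picture, judged by eye only.

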